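# Open the hand-lever waste bin and ease its lid shut

### The job

The doctor is about to throw away her gloves: open the desk waste bin for her by pressing its hand lever down as far as it goes, and keep the lid wide open for about three seconds. Then ease the lever back up so that the lid closes fully and gently without slamming, and take the hand away. Do not touch the lid, and leave the bin and the other things on the desk standing where they are.

Things in the scene. Friction and masses are not known exactly. Their poses are not given: they have to be found in the camera images.
- bin: the waste bin, about 3.3 kg, loose on rubber feet: steel shell 200 deep (x) by 170 wide (y), rim 205 above the desk, on a foot plate 290 x 196, 12 high, from x = -160 to x = +130. Origin: on the desk under the shell's centre. Its x axis points from the lever paddle (front, -x) to the lid hinge (rear, +x), z up. (Sizes in mm.)
- paddle (a point): centre of the top face of the lever's paddle: a black rubber pad 42 (bin x) by 56 (bin y) on the front end of a bar along the bin's -y side. At rest it is at x -184, y -88 in the bin's frame, 134 above the desk, tilted 0.19 rad (outer edge high), 60 clear of the front wall; fully pressed it is at x -190, 66 above the desk, tilted 0.17 rad the other way. (Sizes in mm.)
- pivot (a point): point on the lever's pivot axis straight behind the paddle: x 0, y -88 in the bin's frame, 85 above the desk. The axis is the bin's y; the paddle swings about it at a radius of 190. (Sizes in mm.)
- bin_lever (a joint): angle of the hand lever, rad: 0 at rest (paddle up), grows as the paddle is pressed, 0.36 at its hard stop. A return spring and the lid's weight push it back up: it takes about 4 to 8 N straight down on the paddle to press and hold it, and it follows the finger up when the finger rises.
- bin_lid (a joint): angle of the flat steel lid, hinged at the rear rim, rad: 0 closed, about 1.1 fully open. A rod couples it to the lever, so it moves about 3 times as fast as the lever; let go, it falls shut with a slam; an eased closing takes some two seconds or more.
- lid_front (a point): middle of the lid's front edge, 113 in front of the bin's origin and 210 above the desk when shut; the lid swings up and back from there. (Sizes in mm.)
- spray_can: bystander: blue spray can with white cap, 54 across, 178 tall; origin centre of its underside. (Sizes in mm.)
- pump_bottle: bystander: square hand-gel pump bottle, 52 wide, 155 tall; origin centre of its underside. (Sizes in mm.)
- heart_model: bystander: anatomical heart model on a black base 90 x 90, 137 tall; origin centre of its underside. (Sizes in mm.)

How it is judged:
On the way, in this order (a step that is already met when the one before it is completed fails the run):
1. the lid is wide open (above 1.0 rad) and stays so for 2 s (value of joint bin_lid above 1 rad), for 2 s.
2. the lid is fully closed again (value of joint bin_lid below 0.04 rad), for 0.3 s.
At the end, for the whole second after the job is handed in: The lid is fully closed (within 0.04 rad), the lever is back up (within 0.02 rad), the bin stands upright within 30 mm of where it was, and the spray can, pump bottle and heart model stand upright within 30 mm of where they were (value of joint bin_lid below 0.04 rad and value of joint bin_lever below 0.02 rad and distance of each of bin, spray_can, pump_bottle, heart_model from where it was at the start of the episode below 0.03 m and angle between bin's own z axis and vertical below 0.05 rad and linear speed of bin below 0.02 m/s and angle between each of spray_can, pump_bottle, heart_model's own z axis and vertical below 0.2 rad); the robot touches nothing.
It fails at once if the lid slams: within its last 0.3 rad it comes down faster than 2.2 rad/s (about 0.5 m/s at its front edge) (value of joint bin_lid below 0.3 rad and velocity of joint bin_lid below -2.2 rad/s).
It fails at once if the robot touches the lid (contact force between any of the fingers, the arm and bin_lid above 0.5 N).
It fails at once if the bin is lifted, tipped or pushed more than 30 mm (distance of bin from where it was at the start of the episode above 0.03 m or angle between bin's own z axis and vertical above 0.1 rad).
It fails at once if a bystander (spray can, pump bottle or heart model) is moved more than 30 mm or tipped (distance of any of spray_can, pump_bottle, heart_model from where it was at the start of the episode above 0.03 m or angle between any of spray_can, pump_bottle, heart_model's own z axis and vertical above 0.3 rad).
It also fails if it takes over 48 s, if anything falls off the work surface, if the arm or the gripper's body presses on something with over 40 N, if the wrist force passes 120 N, or if a joint passes its speed limit or range.

### The arm

A 6-joint arm with a two-finger parallel gripper is mounted at the origin on the work surface. World frame = base frame: x ahead of the robot, y to its left, z up, the work surface at z = 0. Lengths are in m, angles in rad, forces in N, time in s.
With the tool pointing down it reaches from about 0.35 to 0.975 m from the base axis. Payload 7.1 kg.
Tool frame: the origin (TCP) lies midway between the tips of the shut fingers; the grasp point (between the pads) lies 19 mm behind it; z points along the fingers, y is the line along which they close (so a half turn about z gives the same grasp; the last joint's range is limited). The gripper opens to 88 mm and grips with 3 to 60 N. Pads are 20 mm wide; open, the fingers measure 115 mm over their backs; the gripper's body (75 mm by 178 mm) begins 61 mm behind the grasp point.
Start: joints at [1.247, 0.423, 1.63, -0, 1.089, -0.019], TCP at [0.188, 0.596, 0.223] pointing down, gripper open.
Joint ranges: [-3, 3], [-0.9, 2.11], [0.09, 2.58], [-1.31, 4.45], [0.11, 2.69], [-2.54, 2.54]. Speed limits (rad/s): [2.39, 2.39, 3.01, 3.14, 3.14, 3.14].

### API

Orientations are given as a unit quaternion [w, x, y, z].
In Python, from station import move_pose, movel, movej, command_gripper, wait, inverse_kinematics, read_camera, camera_info, MotionError, job_done, get_time, get_joint_pos, get_qvel, get_effort, get_tcp_pos, get_ee_rot, get_ft_force, get_ft_torque, get_grip_width, get_finger_force gives the robot as it stands. Calls block until the motion is done:
- move_pose(position, orientation): joint-space move of the TCP to a pose.
- movel(position, frame=None, v=0.15, until_force=None): straight line of the TCP; frame=None keeps the orientation; v is the mean speed in m/s. With until_force (N) it stops when the force on the tool has changed by that much, and returns True; else False.
- movej(angles): joint-space move.
- command_gripper(opening): opening from 0.0 (shut) to 1.0 (fully open); the grip force is fixed at half the most; returns when the fingers have stopped.
- wait(seconds).
- inverse_kinematics(position, orientation): joint angles nearest the present ones, or None.
- read_camera(name): name is "side" or "top"; returns the picture (480x640x3 uint8, red, green, blue); there is no depth.
- camera_info(name): a dict with "intrinsics" (3x3 intrinsics, pixels), "T" (4x4, takes a point from camera to world coordinates). Camera axes: x right, y up, looking along -z (the intrinsics and any distortion apply to the point x, -y, -z); pixel columns grow to the right and rows downward; lengths in m; the calibration is good to about 2 mm. A picture is of the moment at which its call begins. camera_info takes no time and is no camera call.
A pose or a line that the arm cannot do raises MotionError and nothing moves.
- job_done(): hands the job in; it is judged then, once.
Readings, each from a call of its own:
- get_time(): time.
- get_joint_pos(): joint angles.
- get_qvel(): joint speeds.
- get_effort(): joint torques, N m.
- get_tcp_pos(): TCP position.
- get_ee_rot(): TCP orientation.
- get_ft_force(): force on the tool from outside, world axes, zero at the start.
- get_ft_torque(): the same for the moment, N m.
- get_grip_width(): opening from 0.0 (shut) to 1.0 (fully open).
- get_finger_force(): force on a finger pad.
Only numpy, scipy, OpenCV 4.12 (cv2) and the standard library are available. Lean on these libraries where they do the work, as an engineer would, in place of code of your own. Each camera call takes 0.05 s, during which the arm holds its last target. There are 200 camera calls.

## Working session

There is one attempt and no reset: what is moved stays moved. The work goes in short steps, each a Python script; the robot and the scene stay as the last script left them, time stands still between calls to the robot, and variables do not carry over. Pictures are saved under pics/ and viewed, at most 10 in all, crops included, and the job is handed in when it is done.

```bash
mkdir -p pics; ls
python3 - <<'E'
from station import *
import cv2,numpy as np
for n in("side","top"):
    im=read_camera(n); cv2.imwrite(f"pics/{n}0.png",im[:,:,::-1]); c=camera_info(n); print(n,{k:(np.round(v,4).tolist() if k in("intrinsics","T") else v) for k,v in c.items()})
print(get_time())
E
```

```text
pics
side {'intrinsics': [[516.9154, 0.0, 317.8813], [0.0, 516.9154, 243.3219], [0.0, 0.0, 1.0]], 'T': [[0.0295, 0.9042, -0.4261, 0.1414], [-0.9995, 0.0231, -0.0202, -0.0857], [-0.0084, 0.4265, 0.9044, 1.1792], [0.0, 0.0, 0.0, 1.0]]}
top {'intrinsics': [[561.8717, 0.0, 321.5791], [0.0, 561.8717, 239.3218], [0.0, 0.0, 1.0]], 'T': [[0.0268, 0.9928, -0.1163, 0.4869], [-0.9996, 0.0273, 0.0024, -0.0703], [0.0055, 0.1162, 0.9932, 1.4131], [0.0, 0.0, 0.0, 1.0]]}
0.1
```

View pics/top0.png

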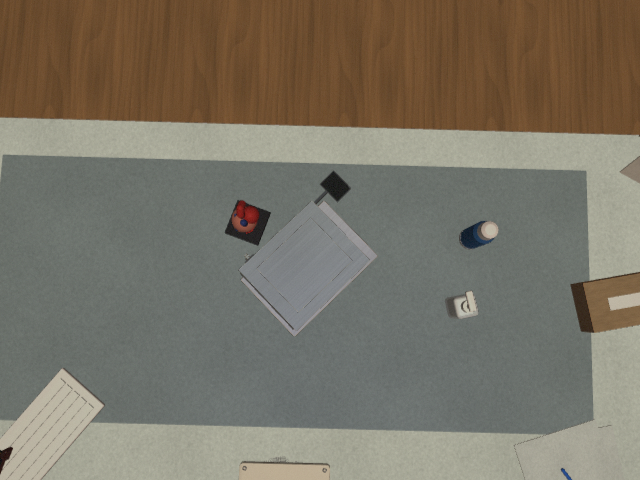

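View pics/side0.png

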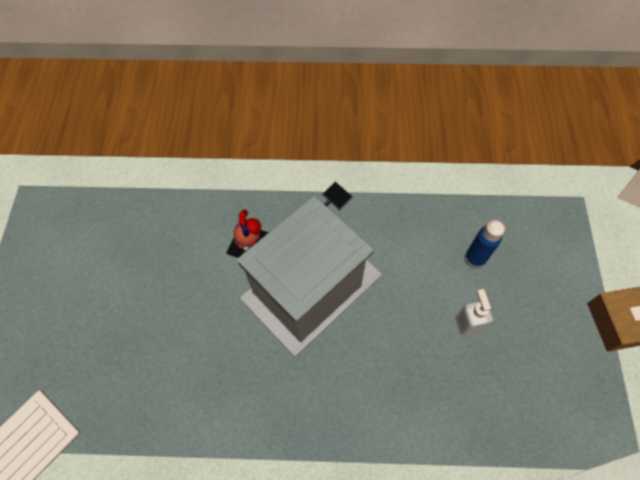

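The top view shows the lid with corners near (320,202), (376,256), (295,334) and (241,271), and the black paddle at about (335,186). The side view has the paddle at (337,196). The heart is at about (247,222), the can at (480,235) and the bottle at (465,305). The bin's front faces up-right in the image, so its yaw is about 135°. Next I'll measure these positions and fit the arm's link geometry to check clearance to the open lid.

```bash
cat > h.py <<'E'
import numpy as np,cv2
from station import *
from scipy.spatial.transform import Rotation as R
def ray(n,uv):
    c=camera_info(n);K=np.array(c["intrinsics"]);T=np.array(c["T"])
    p=np.linalg.solve(K,[uv[0],uv[1],1.]);d=T[:3,:3]@[p[0],-p[1],-p[2]]
    return T[:3,3],d/np.linalg.norm(d)
def plane(n,uv,z):
    o,d=ray(n,uv);return o+d*(z-o[2])/d[2]
def tri(a,b):
    A=np.zeros((3,3));v=np.zeros(3)
    for n,uv in(("top",a),("side",b)):
        o,d=ray(n,uv);M=np.eye(3)-np.outer(d,d);A+=M;v+=M@o
    return np.linalg.solve(A,v)
def quat(Rm):
    x,y,z,w=R.from_matrix(Rm).as_quat();return [w,x,y,z]
E
python3 - <<'E'
from h import *
uv={}
for n,(r0,r1,c0,c1) in {"top":(165,206,315,360),"side":(178,212,318,360)}.items():
    im=cv2.imread(f"pics/{n}0.png");m=(im.max(2)<45).astype(np.uint8);m2=np.zeros_like(m);m2[r0:r1,c0:c1]=m[r0:r1,c0:c1]
    m2=cv2.morphologyEx(m2,cv2.MORPH_OPEN,np.ones((7,7)))
    cs=max(cv2.findContours(m2,0,2)[0],key=cv2.contourArea);rc=cv2.minAreaRect(cs);M=cv2.moments(cs)
    uv[n]=(M["m10"]/M["m00"],M["m01"]/M["m00"]);print(n,uv[n],rc)
    print(plane(n,uv[n],.134))
P=tri(uv["top"],uv["side"]);print("paddle",P)
lid=[plane("top",p,.21) for p in[(320,202),(376,256),(295,334),(241,271)]]
for l in lid:print(l)
print("lens",[np.linalg.norm(lid[i]-lid[(i+1)%4]) for i in range(4)])
x=(lid[2]-lid[1]+lid[3]-lid[0]);print("yaw side",np.degrees(np.arctan2(x[1],x[0])))
y=lid[0]-lid[1];print("yaw front",np.degrees(np.arctan2(y[1],y[0]))+90)
print("lidctr",np.mean(lid,0))
# plate corners
for p in[(295,352),(242,297),(381,273)]:print("plate",plane("side",p,.012))
# kinematics
D=[]
for r in(.45,.6,.75,.9):
  for z in(.1,.2,.35):
    q=inverse_kinematics([r*np.cos(1.2),r*np.sin(1.2),z],quat(R.from_euler("xyz",[np.pi,0,0]).as_matrix()))
    if q is not None:D.append((r,z,*q))
D=np.array(D);r,z=D[:,0],D[:,1];a,b=D[:,3],D[:,3]+D[:,4];o=np.ones_like(a);Z=0*o
print(np.round(D[:3],3))
A=np.vstack([np.c_[np.sin(a),np.cos(a),np.sin(b),np.cos(b),o,Z],np.c_[np.cos(a),-np.sin(a),np.cos(b),-np.sin(b),Z,o]])
s=np.linalg.lstsq(A,np.r_[r,z],rcond=None);print(np.round(s[0],4),s[1])
E
```

```text
top (334.9604196471149, 185.96900333810206) ((334.75, 185.75001525878906), (23.33452033996582, 16.970561981201172), 45.0)
[ 0.76210041 -0.10104332  0.134     ]
side (337.00751010976313, 195.45696129404968) ((336.682373046875, 195.87060546875), (21.042255401611328, 17.788297653198242), 40.60129928588867)
[ 0.75863693 -0.10344549  0.134     ]
paddle [ 0.7641547  -0.10243745  0.12458559]
[ 0.70938671 -0.0675726   0.21      ]
[ 0.59499612 -0.19110289  0.21      ]
[ 0.42490867 -0.02243921  0.21      ]
[0.55489434 0.0973597  0.21      ]
lens [np.float64(0.16835955423231028), np.float64(0.23953533885144898), np.float64(0.17677118339340456), np.float64(0.2259879534173089)]
yaw side 134.2151704871925
yaw front 137.19993127455382
lidctr [ 0.57104646 -0.04593875  0.21      ]
plate [ 0.41711801 -0.01575697  0.012     ]
plate [0.54536669 0.11693364 0.012     ]
plate [ 0.61562899 -0.21525398  0.012     ]Traceback (most recent call last):
  File "<stdin>", line 24, in <module>
IndexError: too many indices for array: array is 1-dimensional, but 2 were indexed
```

```bash
cat > k.py <<'E'
from h import *
YAW=np.radians(134.6);XB=np.array([np.cos(YAW),np.sin(YAW),0]);YB=np.array([-XB[1],XB[0],0])
PAD=np.array([.761,-.102,.134]);O=PAD-(-.184*XB-.088*YB);O[2]=0
def orient(tilt,lean=0.):
    # tool y along YB, tool z down; tilt>0 leans the gripper body away from the bin (-XB), lean>0 toward -YB
    z=np.array([0,0,-1.])+np.tan(tilt)*XB+np.tan(lean)*YB;z/=np.linalg.norm(z)
    return z
def rot(z,s):
    y=s*YB;y=y-z*(y@z);y/=np.linalg.norm(y);return np.c_[np.cross(y,z),y,z]
E
python3 - <<'E'
from k import *
print("O",O, get_ee_rot())
R0=R.from_quat(np.roll(get_ee_rot(),-1)) 
D=[]
for r in(.45,.6,.75,.9):
  for z in(.1,.2,.35):
    q=inverse_kinematics([r*np.cos(1.247),r*np.sin(1.247),z],get_ee_rot())
    if q is not None:D.append((r,z,*q))
D=np.array(D);r,z=D[:,0],D[:,1];a,b=D[:,3],D[:,3]+D[:,4];o=np.ones_like(a);Z=0*o
print(len(D),np.round(D[:3],3))
A=np.vstack([np.c_[np.sin(a),np.cos(a),np.sin(b),np.cos(b),o,Z],np.c_[np.cos(a),-np.sin(a),np.cos(b),-np.sin(b),Z,o]])
s=np.linalg.lstsq(A,np.r_[r,z],rcond=None);print(np.round(s[0],4),s[1])
for tilt in(0,.2,.35,.5,.7):
  for lean in (0,.3):
   for sg in(1,-1):
    Rm=rot(orient(tilt,lean),sg)
    print(tilt,lean,sg,[None if q is None else np.round(q,2).tolist() for q in(inverse_kinematics(PAD-XB*.006+[0,0,dz],quat(Rm)) for dz in(.1,-.068))])
E
```

```text
O [ 0.56914555 -0.03277668  0.        ] [-1.15657863e-04  1.51832569e-01  9.88405996e-01 -6.66413816e-04]
12 [[ 0.45   0.1    1.221  0.376  2.088 -0.     0.678 -0.045]
 [ 0.45   0.2    1.221  0.198  2.022 -0.     0.923 -0.045]
 [ 0.45   0.35   1.221  0.016  1.851 -0.     1.276 -0.045]]
[ 5.630e-01  0.000e+00  4.849e-01  7.750e-02 -3.000e-04  2.800e-03] [9.53095932e-10]
0 0 1 [[-0.15, 0.64, 1.25, -0.0, 1.26, 2.21], [-0.15, 0.81, 1.34, -0.0, 1.0, 2.21]]
0 0 -1 [[-0.15, 0.64, 1.25, -0.0, 1.26, -0.93], [-0.15, 0.81, 1.34, -0.0, 1.0, -0.93]]
0 0.3 1 [[-0.06, 0.74, 1.08, -0.22, 1.52, 2.33], [-0.06, 0.9, 1.17, -0.23, 1.28, 2.39]]
0 0.3 -1 [[-0.06, 0.74, 1.08, -0.22, 1.52, -0.81], [-0.06, 0.9, 1.17, -0.23, 1.28, -0.75]]
0.2 0 1 [[-0.2, 0.72, 1.1, 0.11, 1.48, 2.15], [-0.2, 0.88, 1.19, 0.12, 1.24, 2.12]]
0.2 0 -1 [[-0.2, 0.72, 1.1, 0.11, 1.48, -1.0], [-0.2, 0.88, 1.19, 0.12, 1.24, -1.02]]
0.2 0.3 1 [[-0.11, 0.83, 0.94, -0.11, 1.71, 2.23], [-0.11, 0.97, 1.03, -0.11, 1.48, 2.25]]
0.2 0.3 -1 [[-0.11, 0.83, 0.94, -0.11, 1.71, -0.92], [-0.11, 0.97, 1.03, -0.11, 1.48, -0.89]]
0.35 0 1 [[-0.23, 0.8, 
[... 349 characters left out ...]
[[-0.25, 0.88, 0.88, 0.26, 1.81, 2.12], [-0.25, 1.03, 0.96, 0.25, 1.59, 2.06]]
0.5 0 -1 [[-0.25, 0.88, 0.88, 0.26, 1.81, -1.02], [-0.25, 1.03, 0.96, 0.25, 1.59, -1.08]]
0.5 0.3 1 [[-0.18, 0.97, 0.72, 0.06, 2.01, 2.13], [-0.18, 1.11, 0.8, 0.06, 1.79, 2.12]]
0.5 0.3 -1 [[-0.18, 0.97, 0.72, 0.06, 2.01, -1.01], [-0.18, 1.11, 0.8, 0.06, 1.79, -1.03]]
0.7 0 1 [[-0.28, 0.99, 0.73, 0.36, 2.03, 2.14], [-0.28, 1.14, 0.79, 0.33, 1.83, 2.06]]
0.7 0 -1 [[-0.28, 0.99, 0.73, 0.36, 2.03, -1.0], [-0.28, 1.14, 0.79, 0.33, 1.83, -1.08]]
0.7 0.3 1 [[-0.21, 1.07, 0.58, 0.19, 2.2, 2.12], [-0.21, 1.22, 0.64, 0.17, 2.0, 2.08]]
0.7 0.3 -1 [[-0.21, 1.07, 0.58, 0.19, 2.2, -1.02], [-0.21, 1.22, 0.64, 0.17, 2.0, -1.06]]
```

Run:
```python
from k import *
q=quat(rot(orient(.15),-1))
command_gripper(0.0)
p=get_tcp_pos();movel([p[0],p[1],.42],v=.25)
move_pose([PAD[0],PAD[1],.40],q)
movel([PAD[0],PAD[1],.18],v=.2)
print(get_time(),get_tcp_pos(),get_ft_force())
hit=movel([PAD[0],PAD[1],.115],v=.025,until_force=2.5)
print(hit,get_time(),get_tcp_pos(),get_ft_force())
cv2.imwrite("pics/touch.png",np.hstack([read_camera(n)[110:370,170:490,::-1] for n in("top","side")]))
```

```text
6.8083 [ 0.76188095 -0.10215767  0.18166533] [-0.5946205  -1.08818226  0.27278388]
True 8.4417 [ 0.76116279 -0.10214837  0.13646343] [-1.87463589  0.04788866  6.75056181]
```

View pics/touch.png

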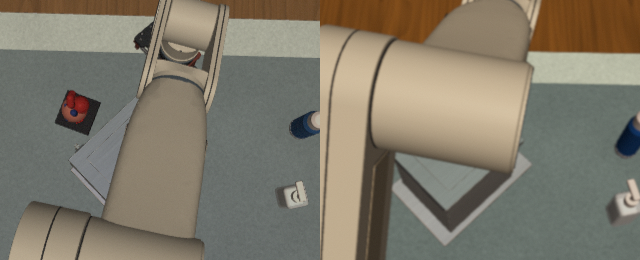

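Contact came at z = 0.1365, as expected. The heart, can and bottle are undisturbed. Before pressing, I'll check the forearm's distance to the open lid numerically.

Run:
```python
from k import *
from scipy.optimize import brentq
z=orient(.15);q=quat(rot(z,-1))
def arm(j):
    b=j[1]+j[2];e=lambda r,zz:np.array([r*np.cos(j[0]),r*np.sin(j[0]),zz])
    r,h=.563*np.sin(j[1]),.563*np.cos(j[1]);r1,h1=r+.0775*np.cos(b),h-.0775*np.sin(b)
    return e(r,h),e(r1,h1),e(r1+.4849*np.sin(b),h1+.4849*np.cos(b))
z5=orient(.6);p5=PAD+[0,0,.1];j5=inverse_kinematics(p5,quat(rot(z5,-1)))
w=arm(j5)[2];d=((p5-w)@z5-0)/1; # horizontal-only estimate
zh=z5[:2];d=(p5[:2]-w[:2])@zh/(zh@zh);h=p5[2]-d*z5[2]-w[2];print("d,h",d,h,"resid",p5[:2]-w[:2]-d*zh)
def arc(f):return O-.19*np.cos(f)*XB-.088*YB+np.array([0,0,.085+.19*np.sin(f)+.002])
for fr in(0,.25,.5,.75,1):
    f=.261-.36*fr;j=inverse_kinematics(arc(f),q);A=[a+[0,0,h] for a in arm(j)];th=1.1*fr;m=9;info=None
    for s in np.linspace(0,1,15):
      for y in np.linspace(-.09,.09,13):
        L=O+(.113-.23*s*np.cos(th))*XB+y*YB+np.array([0,0,.215+.23*s*np.sin(th)])
        for nm,a,b in(("elbow",A[0],A[1]),("fore",A[1],A[2]),("tool",A[2],arc(f))):
            t=np.clip((L-a)@(b-a)/((b-a)@(b-a)),0,1);dd=np.linalg.norm(L-a-t*(b-a))
            if dd<m:m,info=dd,(nm,t,L.round(3))
    print(fr,arc(f).round(3),"min",round(m,3),info)
```

```text
d,h 0.3201482434481506 0.3211298884991166 resid [0.00734588 0.00724403]
0 [ 0.761 -0.102  0.136] min 0.079 ('tool', np.float64(0.7910981962244112), array([ 0.715, -0.053,  0.215]))
0.25 [ 0.763 -0.104  0.119] min 0.104 ('tool', np.float64(0.5532129520791778), array([ 0.709, -0.047,  0.277]))
0.5 [ 0.765 -0.106  0.102] min 0.144 ('tool', np.float64(0.33541136278352846), array([ 0.681, -0.039,  0.335]))
0.75 [ 0.765 -0.106  0.085] min 0.123 ('fore', np.float64(0.620528864972884), array([ 0.589, -0.074,  0.384]))
1 [ 0.765 -0.106  0.068] min 0.112 ('fore', np.float64(0.4669740736627274), array([ 0.531, -0.058,  0.42 ]))
```

Run:
```python
from k import *
h=.321
def arm(j):
    b=j[1]+j[2];e=lambda r,zz:np.array([r*np.cos(j[0]),r*np.sin(j[0]),zz+h])
    r,g=.563*np.sin(j[1]),.563*np.cos(j[1]);r1,g1=r+.0775*np.cos(b),g-.0775*np.sin(b)
    return e(r1,g1),e(r1+.4849*np.sin(b),g1+.4849*np.cos(b))
f=-.099;tip=O-.19*np.cos(f)*XB-.088*YB+np.array([0,0,.068])
th=1.1;s,y=[a.ravel()[:,None] for a in np.meshgrid(np.linspace(0,1,12),np.linspace(-.09,.09,13))]
L=O+(.113-.23*s*np.cos(th))*XB+y*YB+np.array([0,0,1.])*(.215+.23*s*np.sin(th))
for tilt in(0,.15,.3,.45,.6):
  row=[]
  for lean in(-.5,-.3,-.15,0,.15):
    j=inverse_kinematics(tip,quat(rot(orient(tilt,lean),-1)))
    if j is None: row.append(None);continue
    a,b=arm(j);t=np.clip((L-a)@(b-a)/((b-a)@(b-a)),0,1);row.append(round(np.linalg.norm(L-a-t[:,None]*(b-a),axis=1).min(),3))
  print(tilt,row)
```

```text
0 [np.float64(0.106), np.float64(0.102), np.float64(0.103), np.float64(0.101), np.float64(0.094)]
0.15 [np.float64(0.123), np.float64(0.117), np.float64(0.116), np.float64(0.112), np.float64(0.103)]
0.3 [np.float64(0.135), np.float64(0.126), np.float64(0.119), np.float64(0.112), np.float64(0.101)]
0.45 [np.float64(0.14), np.float64(0.126), np.float64(0.115), np.float64(0.102), np.float64(0.089)]
0.6 [np.float64(0.137), np.float64(0.119), np.float64(0.103), np.float64(0.086), np.float64(0.067)]
```

Run:
```python
from k import *
q=quat(rot(orient(.3,-.3),-1))
movel([PAD[0],PAD[1],.21],v=.1)
move_pose([PAD[0],PAD[1],.19],q)
movel([PAD[0],PAD[1],.155],v=.1)
f0=get_ft_force()
hit=movel([PAD[0],PAD[1],.115],v=.025,until_force=2.5)
zc=get_tcp_pos()[2]
print(hit,get_time(),zc,f0,get_ft_force())
if not hit: raise SystemExit
def arc(f,dz=0):return O-.19*np.cos(f)*XB-.088*YB+np.array([0,0,.085+.19*np.sin(f)+.001+dz])
for fr in(.25,.5):
    hit=movel(arc(.261-.36*fr),v=.04,until_force=12)
    print(fr,hit,get_time(),get_tcp_pos().round(4),get_ft_force().round(2),get_effort().round(1))
cv2.imwrite("pics/half.png",np.hstack([read_camera(n)[110:370,170:490,::-1] for n in("top","side")]))
```

```text
True 11.1417 0.13914241600411892 [ 0.01245636  0.2078901  -0.88607577] [-0.55809564 -0.3234103   5.80233844]
0.25 False 11.8 [ 0.7641 -0.1049  0.1197] [-1.19 -2.24  8.01] [  1.5 -68.1 -24.1   1.2   0.3   0. ]
0.5 False 12.375 [ 0.7655 -0.1063  0.1026] [-1.43 -2.56  7.65] [  1.3 -68.8 -23.9   1.1   0.2   0. ]
```

View pics/half.png

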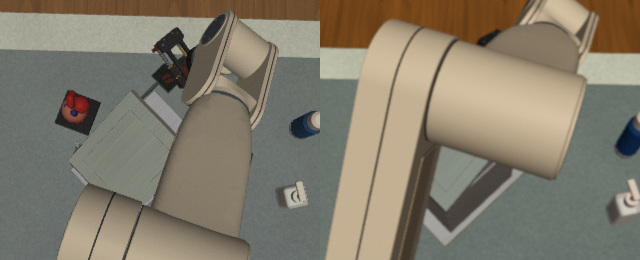

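Half pressed, the lid is rising and the arm is to its right with room to spare. I'll continue to the hard stop.

Run:
```python
from k import *
def arc(f,dz=0):return O-.19*np.cos(f)*XB-.088*YB+np.array([0,0,.085+.19*np.sin(f)+.001+dz])
for fr,F in((.75,12),(.92,12),(1.12,7)):
    hit=movel(arc(.261-.36*fr),v=.035 if fr<1 else .015,until_force=F)
    print(fr,hit,get_time(),get_tcp_pos().round(4),get_ft_force().round(2),get_effort().round(1))
cv2.imwrite("pics/full.png",np.hstack([read_camera(n)[110:370,170:490,::-1] for n in("top","side")]))
```

```text
0.75 False 13.1167 [ 0.7658 -0.1066  0.0854] [-1.38 -1.92  7.56] [  1.1 -69.6 -23.7   1.1   0.2   0. ]
0.92 False 13.6 [ 0.7654 -0.1063  0.0736] [-1.9  -1.52  6.37] [  1.  -70.2 -23.5   1.1   0.2   0. ]
1.12 True 14.175 [ 0.7651 -0.1059  0.0679] [-3.54 -0.5  10.45] [  1.7 -66.4 -22.6   1.   -0.6  -0. ]
```

View pics/full.png

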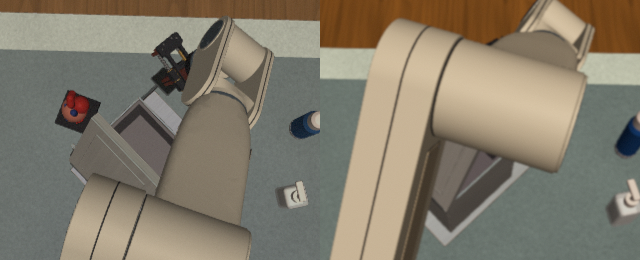

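The lid is wide open, and the hard stop was reached at tip z = 0.068 with a force jump. I'll hold, ease the lever up, then leave.

Run:
```python
from k import *
def arc(f,dz=0):return O-.19*np.cos(f)*XB-.088*YB+np.array([0,0,.085+.19*np.sin(f)+.001+dz])
wait(3.0);print(get_time(),get_ft_force().round(2))
for fr in(.75,.5,.25,.0):
    movel(arc(.261-.36*fr),v=.014);print(fr,round(get_time(),2),get_ft_force().round(2))
p=get_tcp_pos();movel([p[0],p[1],p[2]+.012],v=.012);print(get_time(),get_ft_force().round(2))
movel([p[0],p[1],.22],v=.08)
p=p-.10*XB;movel([p[0],p[1],.36],v=.15);wait(.5)
print(get_time(),get_ft_force().round(2))
cv2.imwrite("pics/end.png",np.hstack([read_camera(n)[110:370,170:490,::-1] for n in("top","side")]))
```

```text
17.275 [-2.5  -1.05  8.97]
0.75 18.69 [-1.32 -1.6   7.8 ]
0.5 20.07 [-1.24 -1.25  8.06]
0.25 21.44 [-0.81 -2.03  8.04]
0.0 22.82 [-1.24 -2.6   8.27]
24.1167 [-0.47 -0.12 -0.42]
26.9583 [ 0.27  0.55 -0.09]
```

View pics/end.png

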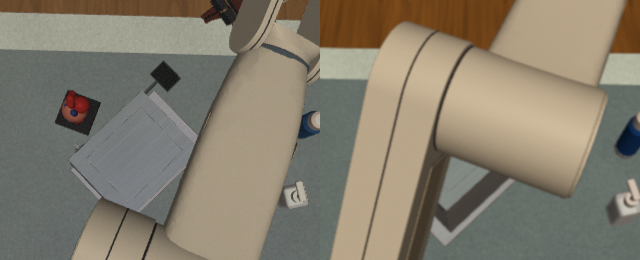

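The lid is shut, with its corner at about (150,92) in the crop, the same place as before. The paddle is back up at (165,76), nothing has moved, and the hand is clear.

```bash
python3 -c "
from station import *
print(job_done(),get_time())"
```

```text
the job is handed in; nothing more can be done
the job is handed in; nothing more can be done
```

I pressed the lever to its stop, held the lid wide open for about 3 s, eased it shut over about 6 s, took the hand away and handed the job in; the last picture showed the lid closed and nothing moved, but the hand-in returned no verdict.

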